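# Free and level the stone-saw plate

### The job

Take the release pin out of its wooden block, reach with it down through the small hole in the catch housing and push until the hidden spring catch lets the plate spring up, then stand the pin back in its block, fully home. Then push the wooden wedge, thin end first, under the front edge of the plate at the corner away from the housing until the bubble of the level on the plate sits between its two marks, and let go. Leave the bottle, the whetstone and the stone slab alone.

Things in the scene. Friction and masses are not known exactly. Their poses are not given: they have to be found in the camera images.
- stand: Saw-plate stand, fixed, never moves. Green frame 320 mm wide (y). Origin on the table below the plate's middle; x points from the plate's free front edge to its hinge, y left. In mm: plate x -100..100, y -130..130; hinge line x 98, z 28; grey catch housing, open only to the plate, x -172..-104, y -115..-55, top z 70; frame rails 22 high beyond y -141 and 141.
- access_hole (a point): Centre of the mouth of the vertical access hole in the housing's top, 70 mm above the table: 14 mm in diameter, lid 5 mm thick. 44 mm below the mouth lies a steel paddle 18 mm wide; pushed about 5 mm down it frees the plate; it stops 52 mm below the mouth (push 2 N, rising to 7 N). Axes as the stand's.
- latch (a joint): Angle of the hidden catch (rad), 0 at rest, stop at 0.30, grows as the paddle is pushed down; above about 0.16 the plate comes free. Afterwards the catch rests lightly against the plate's lug at 0.10 to 0.15; it catches the plate again only if the plate is pressed down by hand.
- plate (a joint): Tilt of the plate (rad): 0 level, negative with the front edge low. Caught at about -0.061 at first (front underside 10 mm above the table); freed, a spring lifts it to about -0.038 (14 to 15 mm); the wedge must raise it to 0 (22 mm), bearing about 4 N of its weight. Upper stop 0.035. It sinks again if the wedge is withdrawn.
- bubble (a joint): Place of the bubble along the vial (m): 0 centred, positive towards the hinge (far end high), 0.35 mm for each 0.001 rad of tilt. The white bubble is 14 mm long, the two dark marks stand 22 mm apart, so it sits between them while within 4 mm of the centre.
- level_centre (a point): Middle of the vial, at its top, of the aluminium spirit level (110 x 28 mm, 22 mm high, along x) screwed on the middle of the plate; about 55 mm above the table when level. Axes as the plate's. The plate is aluminium, 200 x 260 x 12 mm, with a dark fence 16 mm high along its hinge edge.
- front_corner (a point): Point on the table straight below the plate's front edge (when level), 70 mm to the left of its middle, where the wedge goes under; axes as the stand's: the wedge goes in along +x. Entered so far that its underside's tip is about 68 mm past this point, the wedge holds the plate level.
- pin: Release pin, 116 mm long, upright in its block: steel shank 8 mm in diameter and 60 mm long with a chamfered tip, then a steel collar 26 mm in diameter and 6 mm high, then a round wooden handle 20 mm in diameter and 50 mm high. Origin at the tip, z up along the handle. 70 to 120 g.
- pin_tip (a point): Tip of the pin's shank (its lower end).
- pin_grip (a point): Point on the pin's axis in its wooden handle, 94 mm above the tip and 28 mm above the upper side of the collar: a good place to hold it.
- pin_block: Fixed hardwood block 60 x 60 x 70 mm with a vertical hole 12 mm in diameter right through its middle. The pin stands in it with its collar on the block's top. Origin at the centre of its underside, on the table.
- block_seat (a point): Point on the hole's axis in the block, 10 mm above the table, where the pin's tip is when the pin is fully home.
- wedge: Loose hardwood wedge lying flat on the table, 130 mm long (x), 32 mm wide (y). Origin at the centre of its underside; the thin end, 5 mm high, is at +x 65 mm; from there its top rises evenly to 30 mm high at x -35 mm, and the tail from x -35 to -65 mm is a flat-topped block 30 mm high with upright sides. 65 to 105 g.
- wedge_tip (a point): Middle of the lower edge of the wedge's thin end.
- wedge_tail (a point): Middle of the wedge's tail block, 48 mm behind the wedge's origin, 20 mm above its underside: a good place to hold it across its 32 mm width.
- bottle: Clear plastic bottle with a blue cap, 68 mm in diameter, 210 mm high, standing. Bystander. Origin at its underside's centre.
- whetstone: Reddish-brown whetstone block 50 x 110 x 25 mm lying between the robot and the housing. Bystander. Origin at its underside's centre, long side along its y.
- stone_slab: Roughly round cut stone slab, about 115 mm across, 12 mm thick. Bystander. Origin at its underside's centre.
Mind the look-alikes: they are no part of the job. What is shaped like the wedge but green is not meant.

How it is judged:
By the outcome, as a careful person would: the job done as asked, in the order asked, and still so for the second after the job is handed in, with the robot touching nothing.
It also fails if it takes over 62 s, if anything falls off the work surface, if the arm or the gripper's body presses on something with over 40 N, if the wrist force passes 120 N, or if a joint passes its speed limit or range.

### The arm

A 6-joint arm with a two-finger parallel gripper is mounted at the origin on the work surface. World frame = base frame: x ahead of the robot, y to its left, z up, the work surface at z = 0. Lengths are in m, angles in rad, forces in N, time in s.
With the tool pointing down it reaches from about 0.275 to 0.975 m from the base axis. Payload 8.4 kg.
Tool frame: the origin (TCP) lies at the very end of the fingers, on their centre line; the grasp point (between the pads) lies 19 mm behind it; z points along the fingers, y is the line along which they close (so a half turn about z gives the same grasp; the last joint's range is limited). The gripper opens to 92 mm and grips with 3 to 60 N. Pads are 20 mm wide; open, the fingers measure 128 mm over their backs; the gripper's body (75 mm by 189 mm) begins 69 mm behind the grasp point.
Start: joints at [-1.166, 0.353, 1.633, -0, 1.155, -0.002], TCP at [0.247, -0.574, 0.215] pointing down, gripper open.
Joint ranges: [-2.63, 2.63], [-0.92, 2.1], [0.06, 2.66], [-1.3, 4.44], [0, 2.69], [-3.02, 3.02]. Speed limits (rad/s): [2.22, 2.22, 2.79, 3.14, 3.14, 3.14].

### API

Orientations are given as a 3x3 rotation matrix whose columns are the frame's x, y, z axes.
In Python, from rig import bot gives the robot as it stands.
- The arm moves only by the tool step_arm, never from a script. Its argument "moves" is a list of rows, each an object with "slide": the shift along the tool's x, y, z in m, a list of three; "dr": the turn, a rotation vector about the tool's x, y, z in degrees, a list of three; "grip": the closure in counts, from 0 (fully open) to 255 (shut). A call has 1 to 20 rows; each row is the pose to reach, as a shift and turn from the pose commanded when the call began, along the tool's axes at that moment; what a row does not reach only later rows make up. A row lasts 1/8 s, in which the tool goes at most 62.5 mm and 10.7 degrees, less where a joint would pass 70% of its speed; a pose out of reach is approached as far as the arm can. A call with a gripper value outside its range is refused whole. The fingers move at their own pace and stop on an object; "force" is the grip in N (left out, the last holds). Time passes only in rows, so rows that repeat a pose let the fingers close. It gives the time, the measured TCP pose, the force, the opening and the grip force at its end, in the units of the state.
- bot.get_state(): the state, without advancing time (a new reading comes with each control period).
- bot.snapshot(name): name is "scene" or "top" or "wrist"; returns the picture (384x512x3 uint8, red, green, blue); there is no depth.
- bot.camera_params(name): a dict with "K" (3x3 intrinsics, pixels), "T" (4x4, takes a point from camera to world coordinates). Camera axes: x right, y down, z forward; pixel columns grow to the right and rows downward; lengths in m; the calibration is good to about 2 mm. The wrist camera is an equidistant fisheye: a pixel r from the principal point sees the ray r / f radians off the axis. A picture is of the moment at which its call begins: read the wrist's pose just before it. camera_params takes no time and is no camera call; for the wrist camera it gives the pose at the moment of the call.
- bot.sign_off(): hands the job in; it is judged then, once.
The state is a dict: "time_s": time; "qpos": joint angles; "qd": joint speeds; "effort": joint torques, N m; "eef_pos": TCP position; "eef_rot": TCP orientation; "force": force on the tool from outside, world axes, zero at the start; "torque": the same for the moment, N m; "gripper_width": finger opening in m; "gripper_force": force on a finger pad.
Only numpy, scipy, OpenCV 4.12 (cv2) and the standard library are available. Lean on these libraries where they do the work, as an engineer would, in place of code of your own. Each camera call takes 0.05 s, during which the arm holds its last target. There are 200 camera calls.

## Working session

There is one attempt and no reset: what is moved stays moved. The work goes in short steps, Python scripts to look and compute and a tool call to move; the robot and the scene stay as the last step left them, time stands still between calls to the robot, and variables do not carry over. Pictures are saved under pics/ and viewed, at most 10 in all, crops included, and the job is handed in when it is done.

Besides the shell and the picture viewer there is one more tool, called after ">>>" as a command line: name --argument value ..., lists and objects as JSON in quotes. step_arm: Moves the arm, as the interface text tells. Its arguments: {"type":"object","properties":{"moves":{"type":"array","items":{"type":"object","properties":{"slide":{"type":"array","items":{"type":"number"}},"dr":{"type":"array","items":{"type":"number"}},"grip":{"type":"number"}}}},"force":{"type":"number"}},"required":["moves"]}

```bash
mkdir -p pics; ls; python3 - <<'E'
from rig import bot
import cv2,numpy as np
s=bot.get_state();print(s['time_s'],s['eef_pos'],np.round(s['eef_rot'],3).tolist(),s['gripper_width'])
for n in ['scene','top']:
    im=bot.snapshot(n);p=bot.camera_params(n)
    np.savez(f'pics/{n}0.npz',im=im,K=p['K'],T=p['T']);print(n,np.round(p['K'],1).tolist(),np.round(p['T'],3).tolist())
    cv2.imwrite(f'pics/{n}0.png',cv2.resize(im[:,:,::-1],(800,600),interpolation=cv2.INTER_CUBIC))
E
```

```text
pics
0.0 [ 0.24711667 -0.57353637  0.21386485] [[0.918, 0.396, -0.0], [0.396, -0.918, 0.001], [0.0, -0.001, -1.0]] 0.09228911376861286
scene [[449.7, 0.0, 253.9], [0.0, 449.7, 193.9], [0.0, 0.0, 1.0]] [[0.667, 0.449, -0.594, 1.292], [0.745, -0.417, 0.521, -0.557], [-0.014, -0.79, -0.613, 0.804], [0.0, 0.0, 0.0, 1.0]]
top [[423.4, 0.0, 252.3], [0.0, 423.4, 191.5], [0.0, 0.0, 1.0]] [[-0.003, -0.996, 0.093, 0.471], [-1.0, 0.005, 0.012, 0.061], [-0.012, -0.093, -0.996, 1.406], [0.0, 0.0, 0.0, 1.0]]
```

View pics/top0.png

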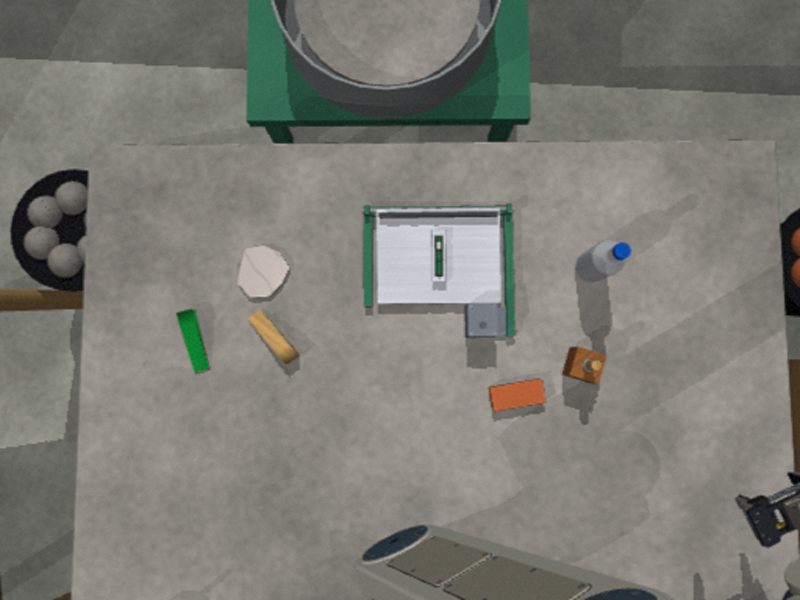

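View pics/scene0.png

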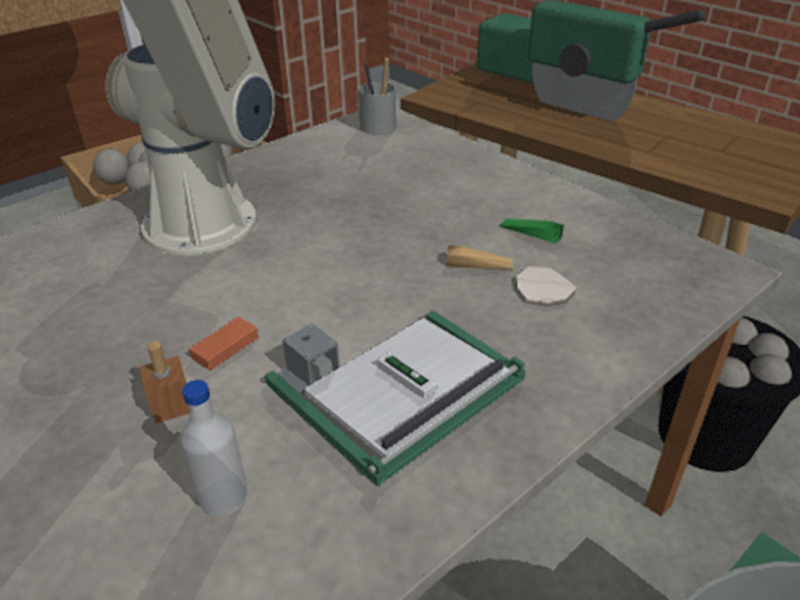

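The top view shows the housing at (487,320) with its hole near (483,324), the pin handle's top near (595,366) and the tan wedge from (258,315) to (295,360). The green look-alike is further left. The scene view agrees: the wedge's tall tail is at (455,258), on the robot's side, and its thin end points at the slab.

```bash
cat > h.py <<'E'
import numpy as np,cv2
from scipy import ndimage as nd
def load(n):
    d=np.load(f'pics/{n}.npz');return d['im'],d['K'],d['T']
def rays(K,T,uv,fish=False):
    uv=np.atleast_2d(np.asarray(uv,float))
    d=np.c_[(uv[:,0]-K[0,2])/K[0,0],(uv[:,1]-K[1,2])/K[1,1]]
    if fish:
        r=np.hypot(d[:,0],d[:,1])+1e-12
        v=np.c_[d*(np.sin(r)/r)[:,None],np.cos(r)]
    else: v=np.c_[d,np.ones(len(d))]
    return T[:3,3],v@T[:3,:3].T
def onz(K,T,uv,z,fish=False):
    o,v=rays(K,T,uv,fish);return o+v*((z-o[2])/v[:,2])[:,None]
def proj(K,T,P,fish=False):
    P=np.atleast_2d(P);c=(P-T[:3,3])@T[:3,:3]
    if fish:
        rr=np.hypot(c[:,0],c[:,1])+1e-12;th=np.arctan2(rr,c[:,2]);d=c[:,:2]/rr[:,None]*th[:,None]
    else: d=c[:,:2]/c[:,2:]
    return d*[K[0,0],K[1,1]]+[K[0,2],K[1,2]]
def tri(rs):
    A=np.zeros((3,3));b=np.zeros(3)
    for o,v in rs:
        v=v.ravel()/np.linalg.norm(v);M=np.eye(3)-np.outer(v,v);A+=M;b+=M@o
    p=np.linalg.solve(A,b);return p,[np.linalg.norm(np.cross(p-o,v.ravel()/np.linalg.norm(v))) for o,v in rs]
def hsv(im): return cv2.cvtColor(im,cv2.COLOR_RGB2HSV)
def blobs(m,amin=30):
    n,l,s,c=cv2.connectedComponentsWithStats(m.astype(np.uint8))
    return [(s[i],c[i],l==i) for i in range(1,n) if s[i,4]>=amin]
E
python3 - <<'E'
from h import *
np.set_printoptions(precision=3,suppress=True)
im,K,T=load('top0');H=hsv(im).astype(int);h,s,v=H[...,0],H[...,1],H[...,2]
R=np.zeros(h.shape,bool);R[95:320,50:500]=1
for nm,m in [('green',(h>40)&(h<90)&(s>90)),('tan',(h>8)&(h<28)&(s>80)),('red',(h<12)&(s>120)),('white',(s<25)&(v>190))]:
    for st,c,l in blobs(m&R,25):
        y,x=np.nonzero(l);r=cv2.minAreaRect(np.c_[x,y].astype(np.float32))
        print(nm,st,c,'z0',onz(K,T,c,0.0)[0][:2],'rect',np.round(r[0],1),np.round(r[1],1),round(r[2],1),'corners z.02',onz(K,T,cv2.boxPoints(r),.02)[:,:2].ravel())
# hole
sub=cv2.cvtColor(im,cv2.COLOR_RGB2GRAY)[190:220,294:330];print(sub[:, :].tolist() if 0 else '')
o=np.unravel_index(sub[8:24,4:24].argmin(),(16,20));print('hole px',o[1]+298,o[0]+198, onz(K,T,[o[1]+298,o[0]+198],.07))
t=np.vstack([im[190:250,285:400]]);w=im[185:240,150:205]
a=cv2.resize(im[120:250,230:400],(680,520),interpolation=cv2.INTER_CUBIC);cv2.imwrite('pics/c1.png',a[:,:,::-1])
E
```

```text
green [233 131   7  65 313] [235.006 164.182] z0 [0.694 0.135] rect [236. 163.] [ 6. 64.] 0.0 corners z.02 [0.588 0.14  0.803 0.141 0.803 0.121 0.588 0.121]
green [320 130   9  85 422] [325.275 172.836] z0 [ 0.663 -0.167] rect [324.3 172. ] [84.  7.] 88.8 corners z.02 [ 0.804 -0.149  0.804 -0.172  0.525 -0.172  0.524 -0.149]
green [279 159   4  17  64] [280.5   167.484] z0 [ 0.682 -0.018] rect [280.5 167. ] [16.  3.] 90.0 corners z.02 [ 0.707 -0.012  0.707 -0.022  0.654 -0.021  0.654 -0.011]
green [113 198  21  40 441] [123.179 216.968] z0 [0.518 0.507] rect [123.1 217.7] [39.8 11.9] 76.0 corners z.02 [0.574 0.538 0.583 0.5   0.457 0.465 0.448 0.503]
tan [ 50 185   3  13  36] [ 50.972 191.167] z0 [0.606 0.753] rect [ 51. 191.] [12.  2.] 90.0 corners z.02 [0.624 0.747 0.624 0.74  0.584 0.739 0.585 0.745]
tan [159 199  32  34 403] [174.429 215.479] z0 [0.523 0.336] rect [174.4 215.3] [38.5 10.8] 50.2 corners z.02 [0.56  0.387 0.583 0.361 0.485 0.278 0.463 0.305]
tan [360 222  28  24 464] [373.705 233.196] z0 [ 0.462 -0.322] rect [373.8 233.1] [24.6 20.1] 17.1 corners z.02 [ 0.443 -0.26
[... 391 characters left out ...]
41 134  40   2  46] [258.283 134.13 ] z0 [0.796 0.056] rect [260.5 134.5] [ 1. 39.] 90.0 corners z.02 [ 0.792  0.114  0.791 -0.016  0.788 -0.016  0.789  0.114]
white [ 241  140   79   54 3554] [280.215 168.607] z0 [ 0.678 -0.017] rect [280.  166.5] [53. 78.] 90.0 corners z.02 [ 0.772  0.114  0.77  -0.145  0.594 -0.142  0.595  0.114]
white [158 158  26  27 349] [171.676 169.261] z0 [0.678 0.348] rect [171.7 167.6] [30.2 16. ] 53.1 corners z.02 [0.705 0.396 0.737 0.353 0.656 0.292 0.624 0.334]
white [154 166  19  24 206] [162.053 180.034] z0 [0.642 0.38 ] rect [160.4 179.6] [26.5 12.8] 50.2 corners z.02 [0.661 0.426 0.688 0.393 0.62  0.336 0.593 0.368]

hole px 298 210 [[ 0.536 -0.068  0.07 ]]
```

View pics/c1.png

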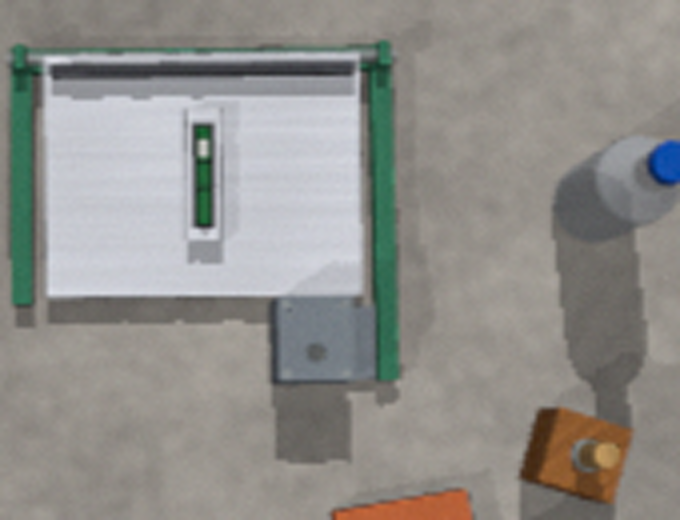

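The crop shows the housing's hole at crop (316,352), native (309,208), and the pin's handle top at crop (606,455), native (381.5,233.7). The bubble is towards the hinge, with the plate's front edge low. I'll triangulate the pin and the hole next.

```bash
python3 - <<'E'
from h import *
from rig import bot
np.set_printoptions(precision=4,suppress=True)
im,K,T=load('top0');im2,K2,T2=load('scene0')
for n,a,b,z in [('hole',(309,207.8),(306/1.5625,337/1.5625),.07),('pintop',(381.5,233.7),(155/1.5625,343/1.5625),.126),('cap',(396,160),(196/1.5625,386/1.5625),.21)]:
    print(n,onz(K,T,a,z)[0],onz(K2,T2,b,z)[0],tri([(rays(K,T,a)),(rays(K2,T2,b))]))
s=bot.get_state();p=bot.camera_params('wrist');R=np.array(s['eef_rot']);W=np.array(p['T'])
print(np.array(p['K']));print(R.T@W[:3,:3],R.T@(W[:3,3]-s['eef_pos']))
print('pin in tool',R.T@(np.array([.455,-.330,.25])-s['eef_pos']))
E
```

```text
hole [ 0.5426 -0.1023  0.07  ] [ 0.5468 -0.0997  0.07  ] (array([ 0.544 , -0.1006,  0.0686]), [np.float64(0.002246723539113681), np.float64(0.002246723539113654)])
pintop [ 0.461  -0.3113  0.126 ] [ 0.4626 -0.3069  0.126 ] (array([ 0.4621, -0.309 ,  0.127 ]), [np.float64(0.002209905167916475), np.float64(0.0022099051679164284)])
cap [ 0.6702 -0.3346  0.21  ] [ 0.6723 -0.3382  0.21  ] (array([ 0.6702, -0.3364,  0.2073]), [np.float64(0.001002823204731067), np.float64(0.0010028232047310916)])
[[297.3186   0.     256.0071]
 [  0.     297.3186 191.2015]
 [  0.       0.       1.    ]]
[[-0.0003 -0.9576 -0.2881]
 [ 1.     -0.0003  0.0001]
 [-0.0002 -0.2881  0.9576]] [ 0.0815  0.0005 -0.1691]
pin in tool [ 0.2873 -0.1415 -0.0359]
```

>>> step_arm --moves '[{"slide": [0.06,-0.032,-0.036],"dr": [0,0,8],"grip": 0},{"slide": [0.12,-0.063,-0.036],"dr": [0,0,16],"grip": 0},{"slide": [0.18,-0.094,-0.036],"dr": [0,0,23.3],"grip": 0},{"slide": [0.24,-0.125,-0.036],"dr": [0,0,23.3],"grip": 0},{"slide": [0.302,-0.158,-0.036],"dr": [0,0,23.3],"grip": 0},{"slide": [0.302,-0.158,-0.036],"dr": [0,0,23.3],"grip": 0},{"slide": [0.302,-0.158,-0.036],"dr": [0,0,23.3],"grip": 0}]'

```text
time_s: 0.98
eef_pos: [0.4632, -0.3075, 0.2503]
eef_rot: [[1.0, 0.004, -0.0], [0.004, -1.0, 0.001], [-0.0, -0.001, -1.0]]
force: [-0.5, 0.3, 0.2]
gripper_width: 0.0921
gripper_force: 0.0
```

```bash
cat > snap.py <<'E'
import sys,cv2,numpy as np
from rig import bot
np.set_printoptions(precision=4,suppress=True)
def snap(n,name,png=None):
    p=bot.camera_params(n);im=bot.snapshot(n);np.savez(f'pics/{name}.npz',im=im,K=p['K'],T=p['T'])
    if png: cv2.imwrite(f'pics/{name}.png',cv2.resize(im[:,:,::-1],(768,576)))
    s=bot.get_state();print(s['time_s'],s['eef_pos'],np.asarray(s['eef_rot']).ravel())
    return im
if __name__=='__main__': snap('wrist',sys.argv[1],1)
E
python3 snap.py w1
```

```text
1.025 [ 0.4624 -0.3087  0.2503] [ 1.      0.0025 -0.0007  0.0025 -1.      0.0001 -0.0007 -0.0001 -1.    ]
```

View pics/w1.png

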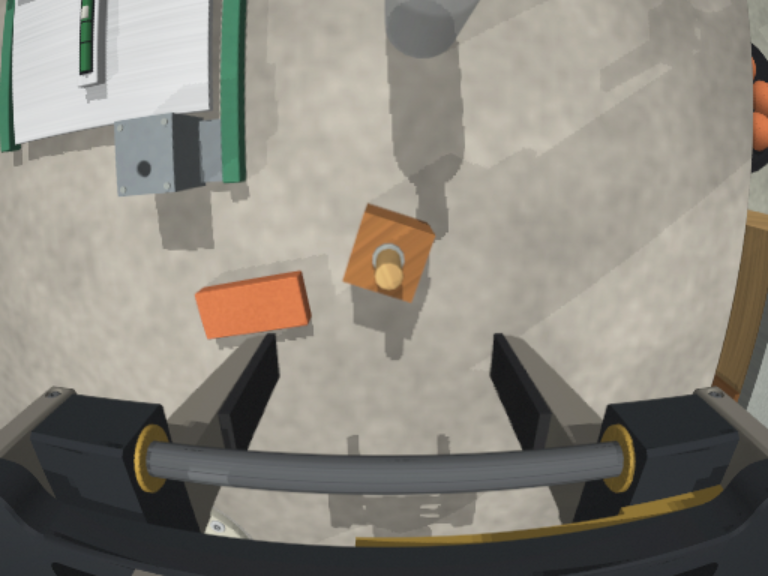

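The wrist view shows the pin's handle top at (389,275), the housing hole at (144,169) with all of the housing's top, and the whetstone at (253,305). I'll refine both points.

```bash
python3 - <<'E'
from h import *
np.set_printoptions(precision=4,suppress=True)
im,K,T=load('w1');H=hsv(im).astype(int);h,s,v=H[...,0],H[...,1],H[...,2]
print(im[183,250:270].tolist(),im[140,247:272].tolist())
g=cv2.cvtColor(im,cv2.COLOR_RGB2GRAY).astype(int)
sub=g[104:122,86:108];m=sub<75
for st,c,l in blobs(m,8): print('hole',st,c+[86,104],onz(K,T,c+[86,104],.07,True)[0])
b=(h>8)&(h<28)&(s>90)
for st,c,l in blobs(b&(np.arange(384)[:,None]>120)&(np.arange(384)[:,None]<215),60):
    print('blk',st,c)
r,gg,bb=[im[...,i].astype(int) for i in range(3)]
m=(gg>150)&(r-bb>60)
for st,c,l in blobs(m,15): print('handletop',st,c,onz(K,T,c,.126,True)[0])
# green rail, housing top corners by eye (screws)
for n,q,z in [('hscrews',[(123,127),(167,121),(172,184),(125,190)],.07),('railR',[(245,0),(245,182),(222,184)],.022)]:
    print(n,onz(K,T,np.array(q)/1.5,z,True)[:,:2].ravel())
E
```

```text
[[203, 163, 106], [225, 188, 122], [225, 188, 122], [224, 187, 121], [220, 183, 118], [218, 179, 116], [220, 181, 117], [223, 185, 120], [224, 187, 122], [220, 181, 117], [213, 173, 113], [208, 168, 110], [206, 167, 108], [203, 165, 108], [203, 165, 107], [202, 164, 107], [201, 162, 106], [189, 153, 100], [155, 122, 78], [151, 104, 63]] [[125, 84, 52], [125, 84, 52], [125, 85, 52], [125, 84, 52], [126, 85, 52], [125, 85, 52], [126, 85, 53], [125, 85, 53], [125, 84, 52], [124, 84, 50], [126, 88, 56], [130, 96, 68], [134, 104, 81], [142, 117, 96], [157, 140, 122], [164, 154, 140], [173, 167, 154], [178, 173, 161], [178, 173, 161], [178, 173, 161], [178, 173, 161], [180, 174, 162], [181, 174, 163], [178, 173, 162], [178, 172, 160]]
hole [ 6  4  8  9 57] [ 95.7368 111.9474] [ 0.5453 -0.102   0.07  ]
blk [ 229  136   61   66 2506] [259.3204 168.6373]
blk [ 486  140   26   75 1346] [501.2533 180.6991]
blk [ 130  180   78   35 2107] [170.439  199.9677]
handletop [250 176  18  16 230] [258.1522 183.4261] [ 0.4649 -0.3101  0.126 ]
handletop [ 90 296   3  22  38] [ 90.8684 306.1053] [ 0.2855 -0.0741  0.126 ]
hscrews [ 0.5834 -0.0817  0.5832 -0.127   0.5293 -0.1297  0.5276 -0.0807]
railR [ 0.6989 -0.18    0.5248 -0.1808  0.5241 -0.158 ]
```

>>> step_arm --moves '[{"slide": [0.002,0.002,0.06],"grip": 0},{"slide": [0.002,0.002,0.12],"grip": 0},{"slide": [0.002,0.002,0.15],"grip": 0},{"slide": [0.002,0.002,0.165],"grip": 0},{"slide": [0.002,0.002,0.165],"grip": 0},{"slide": [0.002,0.002,0.165],"grip": 120},{"slide": [0.002,0.002,0.165],"grip": 255},{"slide": [0.002,0.002,0.165],"grip": 255},{"slide": [0.002,0.002,0.165],"grip": 255},{"slide": [0.002,0.002,0.165],"grip": 255},{"slide": [0.002,0.002,0.165],"grip": 255}]' --force 35

```text
invalid input
```

>>> step_arm --moves '[{"slide": [0.002,0.002,0.06],"dr": [0,0,0],"grip": 0},{"slide": [0.002,0.002,0.12],"dr": [0,0,0],"grip": 0},{"slide": [0.002,0.002,0.15],"dr": [0,0,0],"grip": 0},{"slide": [0.002,0.002,0.165],"dr": [0,0,0],"grip": 0},{"slide": [0.002,0.002,0.165],"dr": [0,0,0],"grip": 0},{"slide": [0.002,0.002,0.165],"dr": [0,0,0],"grip": 120},{"slide": [0.002,0.002,0.165],"dr": [0,0,0],"grip": 255},{"slide": [0.002,0.002,0.165],"dr": [0,0,0],"grip": 255},{"slide": [0.002,0.002,0.165],"dr": [0,0,0],"grip": 255},{"slide": [0.002,0.002,0.165],"dr": [0,0,0],"grip": 255}]' --force 35

```text
time_s: 2.28
eef_pos: [0.4642, -0.3114, 0.0857]
eef_rot: [[1.0, 0.0, 0.0], [0.0, -1.0, -0.0], [0.0, 0.0, -1.0]]
force: [-0.4, 0.2, -0.4]
gripper_width: 0.0438
gripper_force: 0.0
```

>>> step_arm --moves '[{"slide": [0,0,0],"dr": [0,0,0],"grip": 255},{"slide": [0,0,0],"dr": [0,0,0],"grip": 255},{"slide": [0,0,0],"dr": [0,0,0],"grip": 255},{"slide": [0,0,0],"dr": [0,0,0],"grip": 255},{"slide": [0,0,0],"dr": [0,0,0],"grip": 255},{"slide": [0,0,0],"dr": [0,0,0],"grip": 255}]'

```text
time_s: 3.02
eef_pos: [0.4641, -0.3114, 0.0855]
eef_rot: [[1.0, 0.0, -0.0], [0.0, -1.0, 0.0], [-0.0, -0.0, -1.0]]
force: [-0.5, -1.3, -0.7]
gripper_width: 0.0189
gripper_force: 35.0
```

>>> step_arm --moves '[{"slide": [0,0,-0.03],"dr": [0,0,0],"grip": 255},{"slide": [0,0,-0.075],"dr": [0,0,0],"grip": 255},{"slide": [0,0,-0.105],"dr": [0,0,0],"grip": 255},{"slide": [0,0,-0.105],"dr": [0,0,0],"grip": 255},{"slide": [0.01,-0.05,-0.105],"dr": [0,0,0],"grip": 255},{"slide": [0.02,-0.105,-0.105],"dr": [0,0,0],"grip": 255},{"slide": [0.03,-0.16,-0.105],"dr": [0,0,0],"grip": 255},{"slide": [0.041,-0.21,-0.105],"dr": [0,0,0],"grip": 255},{"slide": [0.041,-0.21,-0.105],"dr": [0,0,0],"grip": 255},{"slide": [0.041,-0.21,-0.105],"dr": [0,0,0],"grip": 255}]'

```text
time_s: 4.28
eef_pos: [0.5045, -0.1015, 0.1895]
eef_rot: [[1.0, 0.001, -0.002], [0.001, -1.0, -0.0], [-0.002, 0.0, -1.0]]
force: [0.5, -0.5, -0.7]
gripper_width: 0.0192
gripper_force: 35.0
```

```bash
python3 snap.py w2
```

```text
4.325 [ 0.5045 -0.102   0.1897] [ 1.     -0.     -0.0014 -0.     -1.     -0.0001 -0.0014  0.0001 -1.    ]
```

View pics/w2.png

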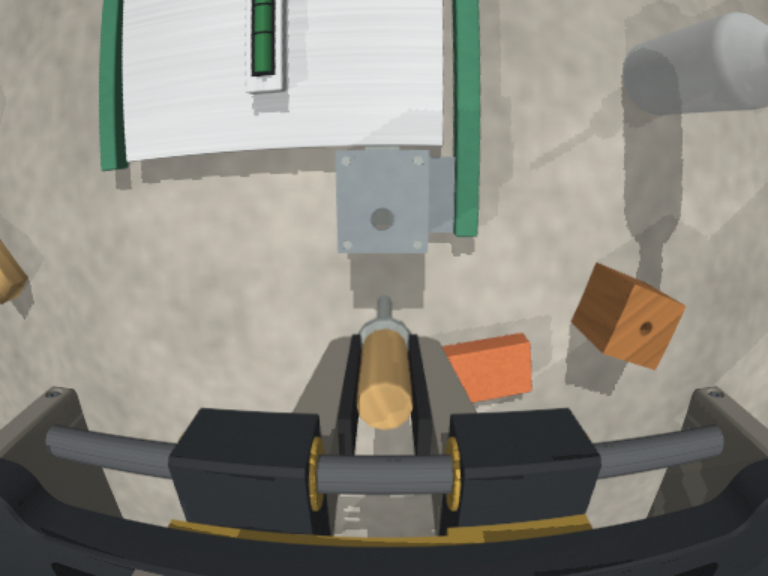

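The pin is held straight. Its tip is at (384,298), the housing hole at (382,219) and the now visible block hole at (646,327). The wedge is at the left edge.

```bash
python3 - <<'E'
from h import *
np.set_printoptions(precision=4,suppress=True)
im,K,T=load('w2');g=cv2.cvtColor(im,cv2.COLOR_RGB2GRAY).astype(int)
for n,(x0,x1,y0,y1),z in [('hole',(240,270,132,160),.07),('blockhole',(420,440,208,228),.07)]:
    sub=g[y0:y1,x0:x1];bg=np.median(sub);m=sub<bg-22
    for st,c,l in blobs(m,10): print(n,bg,st,c+[x0,y0],onz(K,T,c+[x0,y0],z,True)[0])
print(g[194:215,244:268])
e=np.array([.5045,-.102,.1897]);tz=.1897-.0755
for p in [(255.7,198.5),(255.7,200),(255.7,201.5)]: print('tip',p,onz(K,T,p,tz,True)[0]-e)
print('expected tip px',proj(K,T,[e+[0,0,-.0755]],True),'handle top',proj(K,T,[e+[0,0,.0405]],True))
E
```

```text
hole 151.0 [  7   7  16  15 180] [254.3056 145.6667] [ 0.5456 -0.1003  0.07  ]
blockhole 126.0 [ 6  6  9 10 59] [430.2034 218.4407] [ 0.4655 -0.3093  0.07  ]
[[129 129 128 127 126 127 128 128 129 128 129 129 130 130 130 131 131 132
  133 133 134 135 135 135]
 [130 129 128 128 127 127 128 128 129 129 128 128 130 131 131 132 132 132
  134 133 134 135 135 136]
 [130 129 129 128 127 128 128 129 129 128 128 127 129 127 129 131 132 132
  133 134 134 135 135 136]
 [130 128 130 129 128 128 129 128 127 124 122 123 121 121 122 128 131 133
  133 134 135 135 136 135]
 [130 130 129 128 129 129 129 128 123 116 117 119 121 118 116 116 125 133
  134 134 135 135 136 137]
 [130 131 130 130 130 130 129 124 114 112 117 120 121 117 113 108 118 132
  133 134 134 134 136 135]
 [133 132 132 132 132 131 132 120 107 113 118 120 121 118 114 106 112 127
  133 133 134 135 136 135]
 [133 133 134 134 134 133 133 118 105 114 118 120 121 118 114 106 100 116
  131 132 133 134 135 135]
 [134 134 135 135 135 136 133 120 106 114 119 120 120 118 114 105  99 115
  131 130 132 134 135 135]
 [135 136 136 138 137 137 136 120
[... 683 characters left out ...]
 190 189 189 188 175 138 107 116 121 121 118 116 115 110 107 151
  181 181 180 181 180 179]
 [190 189 188 187 187 181 163 129 107 115 120 120 116 115 119 118 111 143
  174 180 181 181 180 178]
 [190 187 187 181 171 155 132 121 120 121 122 122 123 124 126 126 127 129
  144 160 172 178 180 179]
 [188 180 170 153 130 120 124 129 133 134 135 137 137 138 139 142 138 130
  123 126 141 157 166 166]
 [171 153 127 117 123 131 142 149 154 159 160 159 160 159 161 163 158 148
  137 127 119 122 123 128]]
tip (255.7, 198.5) [ 0.0014  0.0003 -0.0755]
tip (255.7, 200) [ 0.0001  0.0003 -0.0755]
tip (255.7, 201.5) [-0.0013  0.0003 -0.0755]
expected tip px [[256.0213 200.0821]] handle top [[256.1241 272.8511]]
```

>>> step_arm --moves '[{"slide": [0.041,-0.0013,0],"dr": [0,0,0],"grip": 255},{"slide": [0.041,-0.0013,0.02],"dr": [0,0,0],"grip": 255},{"slide": [0.041,-0.0013,0.04],"dr": [0,0,0],"grip": 255},{"slide": [0.041,-0.0013,0.055],"dr": [0,0,0],"grip": 255},{"slide": [0.041,-0.0013,0.07],"dr": [0,0,0],"grip": 255},{"slide": [0.041,-0.0013,0.082],"dr": [0,0,0],"grip": 255},{"slide": [0.041,-0.0013,0.082],"dr": [0,0,0],"grip": 255},{"slide": [0.041,-0.0013,0.082],"dr": [0,0,0],"grip": 255}]'

```text
time_s: 5.32
eef_pos: [0.5465, -0.1001, 0.109]
eef_rot: [[1.0, 0.0, 0.001], [0.0, -1.0, -0.0], [0.001, 0.0, -1.0]]
force: [0.3, 0.4, -1.1]
gripper_width: 0.0192
gripper_force: 35.0
```

>>> step_arm --moves '[{"slide": [-0.0005,0,0.005],"dr": [0,0,0],"grip": 255},{"slide": [-0.0005,0,0.008],"dr": [0,0,0],"grip": 255},{"slide": [-0.0005,0,0.011],"dr": [0,0,0],"grip": 255},{"slide": [-0.0005,0,0.0125],"dr": [0,0,0],"grip": 255},{"slide": [-0.0005,0,0.014],"dr": [0,0,0],"grip": 255},{"slide": [-0.0005,0,0.014],"dr": [0,0,0],"grip": 255},{"slide": [-0.0005,0,0.014],"dr": [0,0,0],"grip": 255}]'

```text
time_s: 6.2
eef_pos: [0.5449, -0.1001, 0.0946]
eef_rot: [[1.0, 0.0, -0.001], [0.0, -1.0, 0.0], [-0.001, -0.0, -1.0]]
force: [-4.4, 0.4, 7.0]
gripper_width: 0.0192
gripper_force: 35.0
```

```bash
python3 - <<'E'
from snap import *
from h import *
im=snap('top','top1');d=np.load('pics/top0.npz')['im'].astype(int)
def bub(im):
    im=im.astype(int);s=im[145:185,275:287];w=(s.min(2)>150);g=(s[...,1]-s[...,0]>20)
    return [''.join('w' if w[i,j] else 'g' if g[i,j] else '.' for i in range(40)) for j in range(12)]
print('\n'.join(bub(d)));print();print('\n'.join(bub(im)))
print(bot.get_state()['force'])
E
```

```text
6.25 [ 0.5449 -0.1001  0.0946] [ 1.      0.0002 -0.0015  0.0002 -1.      0.0001 -0.0015 -0.0001 -1.    ]
wwwwwwwwwwwwwwwwwwwwwwwwwwwwwwwwwwwwwwww
wwwww..wwwwwwwwwwwwwwwwwwwwwwwwwwwwwwwww
wwwwwwwwwwwwwwwwwwwwwwwwwwwwwwwwwwww..w.
wwwwww..........................wwww....
wwwwww.ggg....ggggggggggggggggg.wwww...w
wwwwwwggggwwwwggggggggggggggggg.wwww....
wwwwww.gggwwwwggggggggggggggggg..ww.....
wwwwww.ggg....g.ggggggggggggggg.wwww....
wwwwww..........................wwww....
wwwwwwwwwwwwwwwwwwwwwwwwwwwwwwwwwww.....
wwwwwwwwwwwwww..........wwwwwwwwwwwwwwww
wwwwwwwwwwwwwwwwwwwwwwwwwwwwwwwwwwwwwwww

wwwwwwwwwwwwwwwwwwwwwwwwwwwwwwwwwwwwwwww
wwwww.wwwwwwwwwwwwwwwwwwwwwwwwwwwwwwwwww
wwwwwwwwwwwwwwwwwwwwwwwwwwwwwwwwwww...w.
wwwww...........................www.....
wwwww.gggggg....ggggggggggggggg.www....w
wwwww.gggggg.wwwggggggggggggggg.www....w
wwwww.gggggg.wwwggggggggggggggg.www.....
wwwww..ggggg....ggggg.ggggggggg.www.....
wwwwww..........................www.....
wwwwwwwwwwwwwwwwwwwwwwwwwwww.wwwwww.....
wwwwwwwwwwwwww......wwwwwww.wwwwwww.wwww
wwwwwwwwwwwwwwwwwwwwwwwwwwwwwwwwwwwwwwww
[-2.8586  0.7537  6.1164]
```

>>> step_arm --moves '[{"slide": [0.0005,0,-0.02],"dr": [0,0,0],"grip": 255},{"slide": [0.0005,0,-0.06],"dr": [0,0,0],"grip": 255},{"slide": [0,0,-0.0955],"dr": [0,0,0],"grip": 255},{"slide": [0,0,-0.0955],"dr": [0,0,0],"grip": 255},{"slide": [-0.03,0.05,-0.0955],"dr": [0,0,0],"grip": 255},{"slide": [-0.06,0.1,-0.0955],"dr": [0,0,0],"grip": 255},{"slide": [-0.09,0.15,-0.0955],"dr": [0,0,0],"grip": 255},{"slide": [-0.11,0.195,-0.0955],"dr": [0,0,0],"grip": 255},{"slide": [-0.12,0.21,-0.0955],"dr": [0,0,0],"grip": 255},{"slide": [-0.12,0.21,-0.0955],"dr": [0,0,0],"grip": 255},{"slide": [-0.12,0.21,-0.0955],"dr": [0,0,0],"grip": 255}]'

```text
time_s: 7.62
eef_pos: [0.426, -0.309, 0.1895]
eef_rot: [[1.0, 0.001, -0.0], [0.001, -1.0, 0.001], [-0.0, -0.001, -1.0]]
force: [-0.2, 0.6, -1.3]
gripper_width: 0.0194
gripper_force: 35.0
```

```bash
python3 - <<'E'
from snap import *
from h import *
im=snap('wrist','w3',1);im,K,T=load('w3');g=cv2.cvtColor(im,cv2.COLOR_RGB2GRAY).astype(int)
e=np.array(bot.get_state()['eef_pos']);P=proj(K,T,[.465,-.3105,.07],True)[0];x0,y0=(P-13).astype(int);print(P)
sub=g[y0:y0+26,x0:x0+26];m=sub<np.median(sub)-22
for st,c,l in blobs(m,10): print('blockhole',st,c+[x0,y0],onz(K,T,c+[x0,y0],.07,True)[0])
print('tip exp',proj(K,T,[e+[0,0,-.0755]],True));print(g[190:208,246:266])
E
```

```text
7.675 [ 0.4261 -0.3089  0.1897] [ 1.      0.0012 -0.0002  0.0012 -1.      0.0006 -0.0002 -0.0006 -1.    ]
[257.1089 147.9254]
blockhole [  7   8  13  13 122] [257.082 148.418] [ 0.4645 -0.3105  0.07  ]
tip exp [[255.3907 200.0351]]
[[134 134 134 134 135 133 133 132 131 131 131 130 129 130 128 128 128 128
  128 128]
 [135 134 133 134 134 133 132 131 130 130 130 129 129 128 128 128 127 127
  127 127]
 [135 133 133 133 133 132 132 131 129 130 130 129 127 128 128 127 127 127
  126 126]
 [133 133 132 132 132 131 131 130 129 128 128 128 128 127 127 127 126 126
  126 127]
 [132 132 131 131 130 130 130 128 127 127 127 126 126 126 127 126 126 126
  126 126]
 [131 130 129 130 130 130 128 127 127 126 125 125 124 125 124 125 124 125
  125 125]
 [130 129 129 128 128 128 127 126 126 126 125 125 124 122 123 123 123 125
  125 125]
 [129 129 128 127 127 126 125 125 125 126 127 125 122 121 122 124 124 125
  125 126]
 [130 129 127 128 127 126 121 118 124 127 127 125 120 117 119 123 124 125
  125 126]
 [129 129 128 127 127 121 112 116 124 127 128 125 121 112 112 121 123 124
  124 126]
 [129 128 128 127 127 114 105 117 124 127 128 125 120 112 107 115 122 124
  124 125]
 [129 128 128 127 126 112 103 118 125 127 128 124 121 113 102 111 123 124
  124 126]
 [129 128 128 126 125 113 105 118 126 127 128 124 122 113 103 111 124 125
  125 126]
 [128 128 127 126 125 113 107 119 126 129 128 126 121 113 103 112 123 125
  126 126]
 [128 127 127 126 125 113 107 119 127 129 128 126 122 114 106 115 125 125
  126 127]
 [127 126 126 126 122 111 108 121 127 129 128 125 122 114 105 114 125 127
  126 127]
 [127 127 126 126 118 107 109 122 128 129 128 126 122 114 102 111 125 127
  127 128]
 [126 127 125 125 118 109 110 122 128 130 128 126 122 114 103 112 125 126
  127 127]]
```

View pics/w3.png

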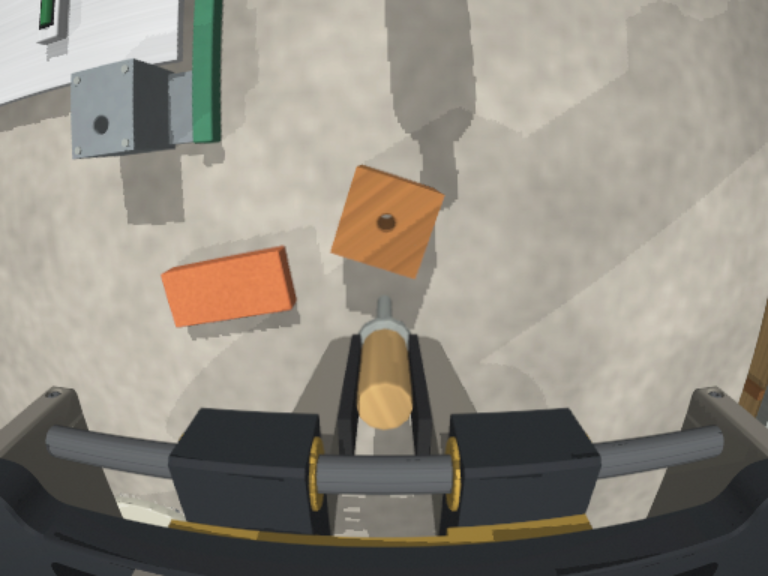

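The block hole is at (386,222), well clear of the straight-held pin with its tip at (384,299). I'll align above the hole.

>>> step_arm --moves '[{"slide": [0.0385,0.0016,0],"dr": [0,0,0],"grip": 255},{"slide": [0.0385,0.0016,0.02],"dr": [0,0,0],"grip": 255},{"slide": [0.0385,0.0016,0.036],"dr": [0,0,0],"grip": 255},{"slide": [0.0385,0.0016,0.036],"dr": [0,0,0],"grip": 255},{"slide": [0.0385,0.0016,0.036],"dr": [0,0,0],"grip": 255}]'

```text
time_s: 8.3
eef_pos: [0.4642, -0.3116, 0.1544]
eef_rot: [[1.0, 0.0, 0.0], [0.0, -1.0, -0.0], [0.0, 0.0, -1.0]]
force: [-0.0, 0.1, -1.7]
gripper_width: 0.0193
gripper_force: 35.0
```

>>> step_arm --moves '[{"slide": [0,-0.0005,0.012],"dr": [0,0,0],"grip": 255},{"slide": [0,-0.0005,0.024],"dr": [0,0,0],"grip": 255},{"slide": [0,-0.0005,0.036],"dr": [0,0,0],"grip": 255},{"slide": [0,-0.0005,0.048],"dr": [0,0,0],"grip": 255},{"slide": [0,-0.0005,0.058],"dr": [0,0,0],"grip": 255},{"slide": [0,-0.0005,0.064],"dr": [0,0,0],"grip": 255},{"slide": [0,-0.0005,0.067],"dr": [0,0,0],"grip": 255},{"slide": [0,-0.0005,0.067],"dr": [0,0,0],"grip": 255}]'

```text
time_s: 9.3
eef_pos: [0.4642, -0.3112, 0.087]
eef_rot: [[1.0, 0.0, -0.0], [0.0, -1.0, -0.0], [-0.0, 0.0, -1.0]]
force: [-0.2, 0.3, -0.8]
gripper_width: 0.0197
gripper_force: 35.0
```

>>> step_arm --moves '[{"slide": [0,0,0.001],"dr": [0,0,0],"grip": 255},{"slide": [0,0,0.002],"dr": [0,0,0],"grip": 255},{"slide": [0,0,0.002],"dr": [0,0,0],"grip": 255}]'

```text
time_s: 9.68
eef_pos: [0.4644, -0.3113, 0.0855]
eef_rot: [[1.0, 0.0, 0.001], [0.0, -1.0, -0.0], [0.001, 0.0, -1.0]]
force: [-0.2, -0.2, 1.8]
gripper_width: 0.0194
gripper_force: 35.0
```

>>> step_arm --moves '[{"slide": [0,0,0],"dr": [0,0,0],"grip": 0},{"slide": [0,0,0],"dr": [0,0,0],"grip": 0},{"slide": [0,0,0],"dr": [0,0,0],"grip": 0},{"slide": [0,0,0],"dr": [0,0,0],"grip": 0},{"slide": [0,0,0],"dr": [0,0,0],"grip": 0},{"slide": [0,0,-0.03],"dr": [0,0,0],"grip": 0},{"slide": [0,0,-0.09],"dr": [0,0,0],"grip": 0},{"slide": [0,0,-0.15],"dr": [0,0,0],"grip": 0},{"slide": [0,0,-0.165],"dr": [0,0,0],"grip": 0}]'

```text
time_s: 10.8
eef_pos: [0.4658, -0.3123, 0.2543]
eef_rot: [[1.0, 0.0, 0.005], [0.0, -1.0, -0.004], [0.005, 0.004, -1.0]]
force: [0.2, -0.3, -0.3]
gripper_width: 0.0919
gripper_force: 0.0
```

```bash
python3 - <<'E'
from snap import *
from h import *
snap('wrist','w4');im,K,T=load('w4');r,gg,bb=[im[...,i].astype(int) for i in range(3)]
for st,c,l in blobs((gg>150)&(r-bb>60),15)[:2]: print('handletop',st,c,onz(K,T,c,.126,True)[0])
s=blobs(((gg>150)&(r-bb>60)),15)[0][0]; print('area in w1 was 230, bbox 18x16 (same height 0.25)')
print(bot.get_state()['gripper_width'])
E
```

```text
10.85 [ 0.4656 -0.3122  0.2542] [ 1.      0.0002  0.0049  0.0002 -1.     -0.0033  0.0049  0.0033 -1.    ]
handletop [246 178  17  16 220] [253.7773 185.3727] [ 0.4651 -0.311   0.126 ]
handletop [420 297   3  21  40] [421.125 305.975] [ 0.2864 -0.5507  0.126 ]
area in w1 was 230, bbox 18x16 (same height 0.25)
0.09189047345520525
```

>>> step_arm --moves '[{"slide": [0,-0.06,0],"dr": [0,0,-4],"grip": 0},{"slide": [0.01,-0.12,0],"dr": [0,0,-8],"grip": 0},{"slide": [0.01,-0.18,0],"dr": [0,0,-12],"grip": 0},{"slide": [0.02,-0.24,0],"dr": [0,0,-16],"grip": 0},{"slide": [0.02,-0.3,0],"dr": [0,0,-20],"grip": 0},{"slide": [0.03,-0.36,0],"dr": [0,0,-24],"grip": 0},{"slide": [0.03,-0.42,0],"dr": [0,0,-28],"grip": 0},{"slide": [0.04,-0.48,0],"dr": [0,0,-32],"grip": 0},{"slide": [0.04,-0.54,0],"dr": [0,0,-36],"grip": 0},{"slide": [0.045,-0.59,0],"dr": [0,0,-40],"grip": 0},{"slide": [0.045,-0.63,0],"dr": [0,0,-40],"grip": 0},{"slide": [0.045,-0.63,0],"dr": [0,0,-40],"grip": 0},{"slide": [0.045,-0.63,0],"dr": [0,0,-40],"grip": 0}]'

```text
time_s: 12.48
eef_pos: [0.5083, 0.3179, 0.2485]
eef_rot: [[0.766, 0.643, -0.002], [0.643, -0.766, -0.002], [-0.003, -0.0, -1.0]]
force: [1.4, -0.8, 0.1]
gripper_width: 0.0919
gripper_force: 0.0
```

```bash
python3 snap.py w5
```

```text
12.525 [0.5086 0.3176 0.249 ] [ 0.7663  0.6425 -0.0016  0.6425 -0.7663 -0.0014 -0.0021  0.     -1.    ]
```

View pics/w5.png

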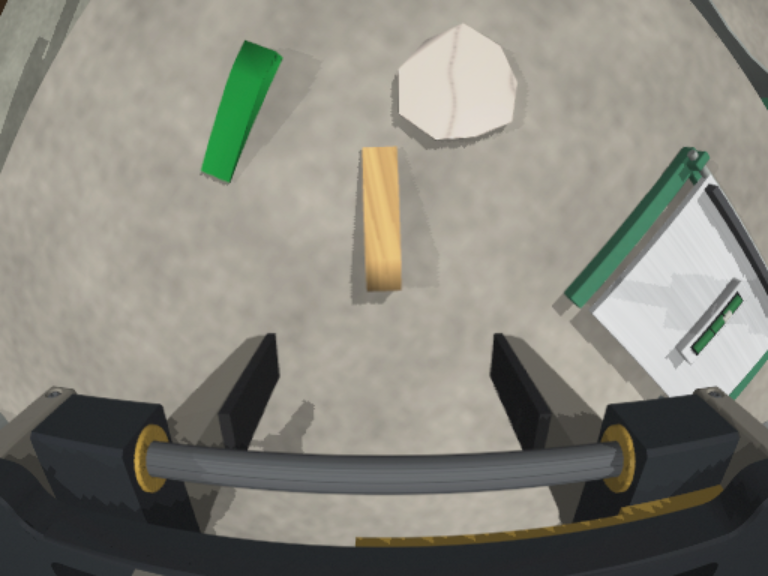

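The tan wedge lies nearly along the tool: its thin end is at (380,148), with no shadow there, and its tail end at (385,290), with the wide shadow. The green look-alike is at (240,110) and the slab at (457,82).

```bash
cat > wedge.py <<'E'
from h import *
from rig import bot
def wedge(name):
    im,K,T=load(name);H=hsv(im).astype(int);h,s,v=H[...,0],H[...,1],H[...,2]
    m=(h>8)&(h<28)&(s>85)&(v>110);m[230:]=0
    b=[x for x in blobs(m,300)][0];y,x=np.nonzero(b[2]);print(b[0])
    bx=cv2.boxPoints(cv2.minAreaRect(np.c_[x,y].astype(np.float32)));bx=bx[np.argsort(bx[:,1])]
    def rowmid(r):
        c=np.nonzero(b[2][r])[0];return ((c[0]+c[-1]+1)/2-.5, r),c[-1]-c[0]+1
    y0,y1=y.min(),y.max()
    tail,_=rowmid(y1-2);thin,_=rowmid(y0+2)
    P=onz(K,T,(thin[0],y0-.3),0,True)[0];Q=onz(K,T,(tail[0],y1+.5),.03,True)[0]
    d=(P-Q)[:2];L=np.hypot(*d);u=d/L
    w=[np.linalg.norm(np.diff(onz(K,T,[(c[0]-.5,r),(c[-1]+.5,r)],.03 if r>y1-12 else .01,True),axis=0)) for r in (y1-5,y0+5) for c in [np.nonzero(b[2][r])[0]]]
    print('tip',P,'rear',Q,'len',L,'yaw',np.degrees(np.arctan2(u[1],u[0])),'w',w)
    g=Q[:2]+u*.017;s=bot.get_state();R=np.array(s['eef_rot'])
    print('grip',g,'in tool',R.T@(np.r_[g,.020-.019]-s['eef_pos']),'tool yaw',np.degrees(np.arctan2(R[1,0],R[0,0])))
wedge
E
python3 -c "
from wedge import *
np.set_printoptions(precision=4,suppress=True)
wedge('w5')"
```

```text
[ 241   98   26   96 2218]
tip [0.5749 0.3786 0.    ] rear [0.4799 0.2908 0.03  ] len 0.1293008347584021 yaw 42.75876582849596 w [np.float64(0.02988071463905397), np.float64(0.03243134648749956)]
grip [0.4924 0.3024] in tool [-0.0217  0.0013  0.248 ] tool yaw 39.97853071763709
```

>>> step_arm --moves '[{"slide": [-0.01,0.001,0.06],"dr": [0,0,-2.7],"grip": 0},{"slide": [-0.0217,0.0013,0.12],"dr": [0,0,-2.7],"grip": 0},{"slide": [-0.0217,0.0013,0.18],"dr": [0,0,-2.7],"grip": 0},{"slide": [-0.0217,0.0013,0.22],"dr": [0,0,-2.7],"grip": 0},{"slide": [-0.0217,0.0013,0.243],"dr": [0,0,-2.7],"grip": 0},{"slide": [-0.0217,0.0013,0.243],"dr": [0,0,-2.7],"grip": 0},{"slide": [-0.0217,0.0013,0.243],"dr": [0,0,-2.7],"grip": 255},{"slide": [-0.0217,0.0013,0.243],"dr": [0,0,-2.7],"grip": 255},{"slide": [-0.0217,0.0013,0.243],"dr": [0,0,-2.7],"grip": 255},{"slide": [-0.0217,0.0013,0.243],"dr": [0,0,-2.7],"grip": 255},{"slide": [-0.0217,0.0013,0.243],"dr": [0,0,-2.7],"grip": 255},{"slide": [-0.0217,0.0013,0.243],"dr": [0,0,-2.7],"grip": 255},{"slide": [-0.0217,0.0013,0.243],"dr": [0,0,-2.7],"grip": 255},{"slide": [-0.0217,0.0013,0.243],"dr": [0,0,-2.7],"grip": 255},{"slide": [-0.0217,0.0013,0.243],"dr": [0,0,-2.7],"grip": 255}]' --force 30

```text
time_s: 14.4
eef_pos: [0.4932, 0.3039, 0.0071]
eef_rot: [[0.735, 0.678, -0.0], [0.678, -0.735, 0.0], [-0.0, -0.0, -1.0]]
force: [-0.5, 0.5, 0.8]
gripper_width: 0.0317
gripper_force: 30.0
```

```bash
python3 - <<'E'
from h import *
np.set_printoptions(precision=4,suppress=True)
im,K,T=load('w2');H=hsv(im).astype(int);h,s,v=H[...,0],H[...,1],H[...,2]
print('housing corners',onz(K,T,np.array([(336,151),(428,150),(428,252),(340,252)])/1.5,.07,True)[:,:2].ravel())
g=(h>40)&(h<90)&(s>80)
for st,c,l in blobs(g,200):
    y,x=np.nonzero(l)
    pts=[(x[y==r].min()-.5,r) for r in (40,60,80,100)]+[(x[y==r].max()+.5,r) for r in (40,60,80,100)]
    print(st,'edges z.022',onz(K,T,pts,.022,True)[:,:2].tolist(),'front end',onz(K,T,[(x[y==y.max()-1].mean(),y.max()+.5)],.022,True)[0])
w=(s<25)&(v>170)
for c in (95,110,130,150,170,190,210):
    r=np.nonzero(w[:,c])[0];r=r[r<115].max();print(c,r,onz(K,T,(c,r+.5),.024,True)[0][:2], end=' ')
for r in (40,60,80): 
    q=np.nonzero(w[r])[0];q=q[(q>70)&(q<305)];print('\nplate sides',onz(K,T,[(q.min()-.5,r),(q.max()+.5,r)],.026,True)[:,:2].ravel())
E
```

```text
housing corners [ 0.5899 -0.0712  0.5905 -0.13    0.5233 -0.1312  0.5233 -0.0728]
[  66    0   19  114 1681] edges z.022 [[0.6870610284077934, 0.14117619443579135], [0.6600025107067827, 0.14207431237415172], [0.6333301699078111, 0.14219273121849324], [0.6068737178904133, 0.14151920453823158], [0.6825568398762972, 0.11819403329550301], [0.6558619618711536, 0.11753676475780186], [0.6296314416057435, 0.11610307091297292], [0.6038657349854413, 0.11544901377412933]] front end [0.5883 0.1327 0.022 ]Traceback (most recent call last):
  File "<stdin>", line 8, in <module>
    return umr_minimum(a, axis, None, out, keepdims, initial, where)
ValueError: zero-size array to reduction operation minimum which has no identity
```

>>> step_arm --moves '[{"slide": [0,0,-0.02],"dr": [0,0,0],"grip": 255},{"slide": [0,0,-0.04],"dr": [0,0,0],"grip": 255},{"slide": [-0.04,0.032,-0.04],"dr": [0,0,9],"grip": 255},{"slide": [-0.08,0.063,-0.04],"dr": [0,0,18],"grip": 255},{"slide": [-0.12,0.095,-0.04],"dr": [0,0,27],"grip": 255},{"slide": [-0.16,0.127,-0.04],"dr": [0,0,36],"grip": 255},{"slide": [-0.199,0.158,-0.04],"dr": [0,0,42.7],"grip": 255},{"slide": [-0.199,0.158,-0.04],"dr": [0,0,42.7],"grip": 255},{"slide": [-0.199,0.158,-0.04],"dr": [0,0,42.7],"grip": 255}]'

```text
time_s: 15.52
eef_pos: [0.4546, 0.0529, 0.0472]
eef_rot: [[1.0, 0.0, 0.001], [0.0, -1.0, 0.0], [0.001, -0.0, -1.0]]
force: [0.1, 0.0, -1.1]
gripper_width: 0.0322
gripper_force: 30.0
```

```bash
python3 snap.py w6
```

```text
15.575 [0.4547 0.0534 0.0472] [ 1.      0.0012  0.0006  0.0012 -1.      0.0002  0.0006 -0.0002 -1.    ]
```

View pics/w6.png

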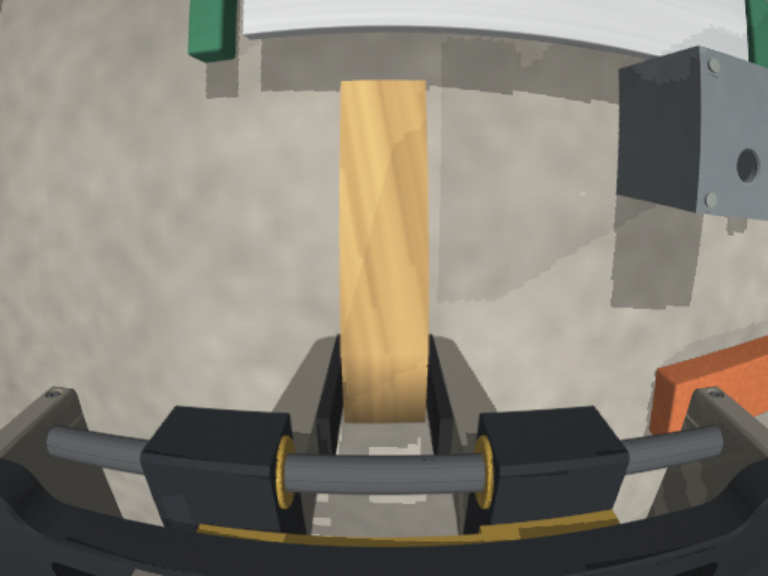

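The wedge is held straight with its thin end forward at (383,80). The plate's front edge runs from (245,38) rightward, and the housing and the rail are well clear to the sides.

```bash
python3 - <<'E'
from h import *
np.set_printoptions(precision=4,suppress=True)
im,K,T=load('w6');H=hsv(im).astype(int);h,s,v=H[...,0],H[...,1],H[...,2]
w=(s<25)&(v>175);pts=[]
for c in (170,200,230,260,290,320,350,380,400):
    r=np.nonzero(w[:60,c])[0].max();p=onz(K,T,(c,r+.5),.0265,True)[0][:2];pts.append(p)
pts=np.array(pts);print(pts.ravel());k=np.polyfit(pts[:,1],pts[:,0],1);print('front edge slope deg',np.degrees(k[0]),'x at y=.053',np.polyval(k,.053))
print('plate left corner',onz(K,T,np.array([(244,38)])/1.5,.0265,True)[0],'rail',onz(K,T,np.array([(189,52),(233,58)])/1.5,.022,True)[:,:2].ravel())
m=(h>8)&(h<28)&(s>85)&(v>110);b=max(blobs(m[:290],300),key=lambda t:t[0][4]);y,x=np.nonzero(b[2]);y0=y.min()
for r in (y0+2,100,150): c=np.nonzero(b[2][r])[0];print(r,c[0],c[-1])
c=np.nonzero(b[2][y0+2])[0]
print('tip',[onz(K,T,((c[0]+c[-1])/2,y0-.3),z,True)[0] for z in (.040,.045)])
E
```

```text
[ 0.5938  0.108   0.5941  0.088   0.5944  0.0688  0.5941  0.0498  0.5946
  0.0309  0.5945  0.0115  0.5944 -0.0088  0.5945 -0.0303  0.5948 -0.0457]
front edge slope deg -0.2893785560607272 x at y=.053 0.594245202896841
plate left corner [0.5917 0.113  0.0265] rail [0.5898 0.1414 0.5839 0.1194]
55 227 283
100 227 284
150 226 284
tip [array([0.5672, 0.053 , 0.04  ]), array([0.5664, 0.0529, 0.045 ])]
```

>>> step_arm --moves '[{"slide": [0,0,0.02],"dr": [0,0,0],"grip": 255},{"slide": [0,0,0.034],"dr": [0,0,0],"grip": 255},{"slide": [0,0,0.0395],"dr": [0,0,0],"grip": 255},{"slide": [0,0,0.0395],"dr": [0,0,0],"grip": 255},{"slide": [0.02,0,0.0395],"dr": [0,0,0],"grip": 255},{"slide": [0.035,0,0.0395],"dr": [0,0,0],"grip": 255},{"slide": [0.05,0,0.0395],"dr": [0,0,0],"grip": 255},{"slide": [0.06,0,0.0395],"dr": [0,0,0],"grip": 255},{"slide": [0.07,0,0.0395],"dr": [0,0,0],"grip": 255},{"slide": [0.08,0,0.0395],"dr": [0,0,0],"grip": 255},{"slide": [0.087,0,0.0395],"dr": [0,0,0],"grip": 255},{"slide": [0.092,0,0.0395],"dr": [0,0,0],"grip": 255},{"slide": [0.092,0,0.0395],"dr": [0,0,0],"grip": 255},{"slide": [0.092,0,0.0395],"dr": [0,0,0],"grip": 255}]'

```text
time_s: 17.32
eef_pos: [0.5439, 0.0526, 0.0068]
eef_rot: [[1.0, 0.0, -0.005], [0.0, -1.0, -0.0], [-0.005, 0.0, -1.0]]
force: [-7.4, 0.1, -1.0]
gripper_width: 0.0315
gripper_force: 30.0
```

```bash
cat > bub.py <<'E'
from snap import *
from h import *
def bub(name):
    im=snap('top',name);K,T=load(name)[1:]
    W=np.array([[.73,-.0],[.65,-.035]]);a=proj(K,T,[.745,.01,.055])[0];b=proj(K,T,[.645,-.045,.055])[0]
    x0,y0=np.floor(a).astype(int);x1,y1=np.ceil(b).astype(int);s=im[y0:y1,x0:x1].astype(int)
    w=s.min(2)>150;g=(s[...,1]-s[...,0]>20)
    for j in range(x1-x0): print(x0+j,''.join('w' if w[i,j] else 'g' if g[i,j] else '.' for i in range(y1-y0)))
    cols=[j for j in range(g.shape[1]) if g[:,j].sum()>10];r=np.nonzero(g[:,cols].any(1))[0]
    prof=s.mean(2)[r.min():r.max()+1][:,cols].mean(1);px=np.arange(r.min(),r.max()+1)+y0
    wt=np.clip(prof-np.median(prof)-25,0,None);print('rows',px[0],px[-1]);print(prof.astype(int))
    u=cols[len(cols)//2]+x0
    if wt.sum(): c=(wt*px).sum()/wt.sum();m=(px[0]+px[-1])/2;print('bubble row',c,'vial mid',m,'offset mm',(onz(K,T,(u,c),.055)-onz(K,T,(u,m),.055))[0,0]*1e3)
if __name__=='__main__': bub(sys.argv[1])
E
python3 bub.py top2
```

```text
17.375 [0.5439 0.0526 0.0068] [ 1.      0.0001 -0.0047  0.0001 -1.     -0.0004 -0.0047  0.0004 -1.    ]
272 wwwwwwwwwwwwwwwwwwwwwwwwwwwwwwww
273 wwwwwwwwwwwwwwwwwwwwwwwwwwwwwwww
274 wwwwwwwwwwwwwwwwwwwwwwwwwwwwwwww
275 wwwwwwwwwwwwwwwwwwwwwwwwwwwwwwww
276 wwwww.wwwwwwwwwwwwwwwwwwwwwwwwww
277 wwwwwwwwwwwwwwwwwwwwwwwwwwwwwwww
278 wwwww..........................w
279 wwwww.gggggggg.....gg.gggggggg..
280 wwwww.gggggggg.wwwwgggggggggggg.
281 wwwww.gggggggg.wwwwgggggggggggg.
282 wwwww.gggggggg.....gg.gggggggg..
283 wwwww...........................
284 wwwwwwwwwwwwwwwwwwwwwwwwwwwwwwww
285 wwwwwwwwwwwwww..wwwwwwwwwwwwwwww
286 wwwwwwwwwwwwwwwwwwwwwwwwwwwwwwww
287 wwwwwwwwwwwwwwwwwwwwwwwwwwwwwwww
288 wwwwwwwwwwwwwwwwwwwwwwwwwwwwwwww
289 wwwwwwwwwwwwwwwwwwwwwwwwwwwwwwww
290 wwwwwwwwwwwwwwwwwwwwwwwwwwwwwwww
rows 151 175
[ 56  56  59  61  59  59  59  57  59 140 149 149 145  76  55  45  56  60
  58  59  59  58  62  58  48]
bubble row 161.52814290529153 vial mid 163.0 offset mm 4.795673372500309
```

>>> step_arm --moves '[{"slide": [0.003,0,-0.0005],"dr": [0,0,0],"grip": 255},{"slide": [0.006,0,-0.0005],"dr": [0,0,0],"grip": 255},{"slide": [0.0085,0,-0.0005],"dr": [0,0,0],"grip": 255},{"slide": [0.0085,0,-0.0005],"dr": [0,0,0],"grip": 255},{"slide": [0.0085,0,-0.0005],"dr": [0,0,0],"grip": 255}]'

```text
time_s: 18.0
eef_pos: [0.5515, 0.0525, 0.007]
eef_rot: [[1.0, 0.0, -0.006], [0.0, -1.0, -0.0], [-0.006, 0.0, -1.0]]
force: [-8.4, -0.1, -1.9]
gripper_width: 0.0318
gripper_force: 30.0
```

```bash
python3 bub.py top3 | tail -5;  python3 snap.py w7
```

```text
290 wwwwwwwwwwwwwwwwwwwwwwwwwwwwwwww
rows 151 175
[ 54  57  59  58  59  59  59  58  42  71 142 151 151 145  74  41  55  59
  59  59  60  60  62  58  44]
bubble row 162.52011873350924 vial mid 163.0 offset mm 1.5632292915566115
18.1 [0.5515 0.0526 0.007 ] [ 1.      0.0001 -0.0062  0.0001 -1.     -0.0005 -0.0062  0.0005 -1.    ]
```

View pics/w7.png

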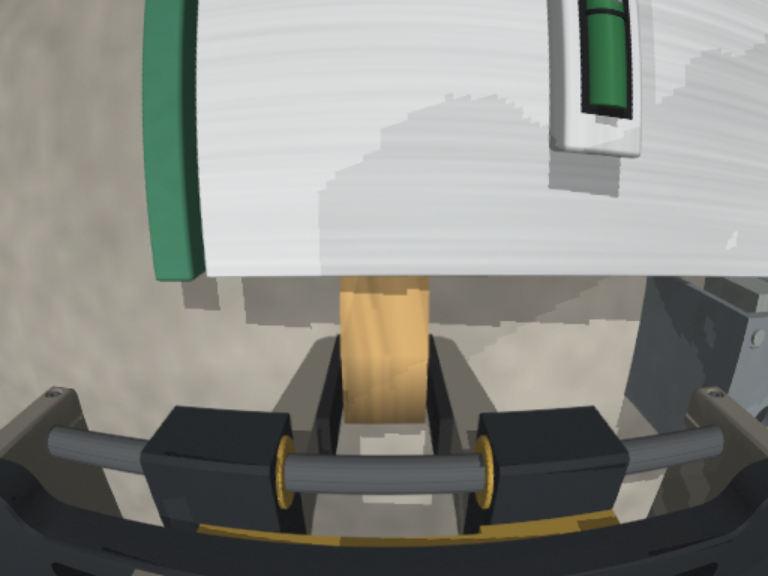

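The wedge is well under the plate's front edge at (385,277) and straight. In the top view the bubble is symmetric between the marks (rows 159 and 166, bubble at 162.5). I'll ease the push, let go and retreat.

>>> step_arm --moves '[{"slide": [-0.0012,0,0],"dr": [0,0,0],"grip": 255},{"slide": [-0.0024,0,0],"dr": [0,0,0],"grip": 255},{"slide": [-0.0024,0,0],"dr": [0,0,0],"grip": 255},{"slide": [-0.0024,0,0],"dr": [0,0,0],"grip": 0},{"slide": [-0.0024,0,0],"dr": [0,0,0],"grip": 0},{"slide": [-0.0024,0,0],"dr": [0,0,0],"grip": 0},{"slide": [-0.0024,0,0],"dr": [0,0,0],"grip": 0},{"slide": [-0.0024,0,0],"dr": [0,0,0],"grip": 0},{"slide": [-0.0024,0,0],"dr": [0,0,0],"grip": 0},{"slide": [-0.0024,0,-0.03],"dr": [0,0,0],"grip": 0},{"slide": [-0.003,0,-0.08],"dr": [0,0,0],"grip": 0},{"slide": [-0.03,0,-0.13],"dr": [0,0,0],"grip": 0},{"slide": [-0.08,0,-0.17],"dr": [0,0,0],"grip": 0},{"slide": [-0.12,0,-0.2],"dr": [0,0,0],"grip": 0},{"slide": [-0.12,0,-0.2],"dr": [0,0,0],"grip": 0},{"slide": [-0.12,0,-0.2],"dr": [0,0,0],"grip": 0}]'

```text
time_s: 20.1
eef_pos: [0.4354, 0.0529, 0.2081]
eef_rot: [[1.0, 0.0, 0.001], [0.0, -1.0, 0.0], [0.001, -0.0, -1.0]]
force: [0.3, 0.2, -0.4]
gripper_width: 0.092
gripper_force: 0.0
```

```bash
python3 bub.py top4 | tail -5;  python3 snap.py w8; python3 -c "
import cv2,numpy as np
im=np.load('pics/top4.npz')['im'];cv2.imwrite('pics/c4.png',cv2.resize(im[120:250,215:400],(740,520),interpolation=cv2.INTER_CUBIC)[:,:,::-1])"
```

```text
290 wwwwwwwwwwwwwwwwwwwwwwwwwwwwwwww
rows 151 175
[ 54  56  59  59  58  58  59  57  43  70 140 149 148 143  74  40  57  59
  59  56  61  58  61  57  42]
bubble row 162.51659891598916 vial mid 163.0 offset mm 1.5746964378778872
20.2 [0.4352 0.0527 0.2072] [ 1.      0.0001 -0.001   0.0001 -1.     -0.0002 -0.001   0.0002 -1.    ]
```

View pics/c4.png

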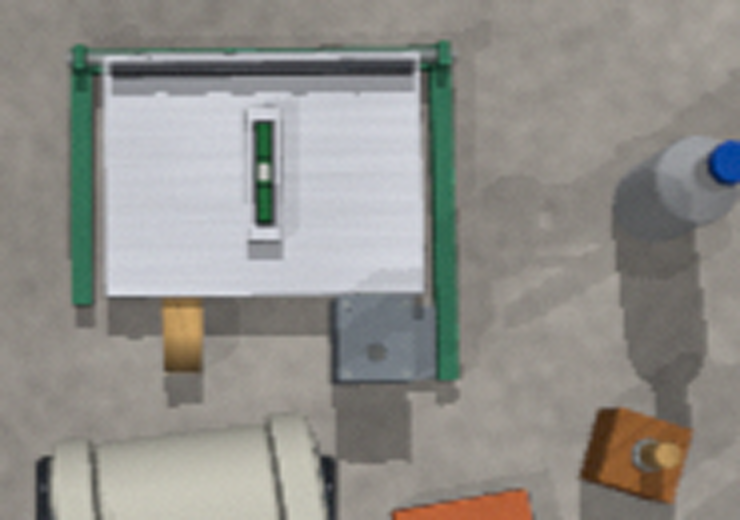

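The wedge stayed in place at (183,335) and the bubble is centred at (263,172). The pin stands in its block at (650,455), unchanged from the start, and the gripper is clear, so I'm handing in.

```bash
python3 -c "
from rig import bot
print(bot.sign_off())"
```

```text
the job is handed in; nothing more can be done
None
```

I freed the plate with the pin, stood the pin back home in its block, and pushed the wedge in until the bubble sat centred between its marks; the arm let go and I handed the job in at about 20 s.

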